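Third hand at the board holder

ROBOT

A 6-joint arm with a two-finger parallel gripper is mounted at the origin on the work surface. World frame = base frame: x ahead of the robot, y to its left, z up, the work surface at z = 0. Lengths are in mm, angles in degrees, forces in N, time in s.
With the tool pointing down it reaches from about 350 to 850 mm from the base axis. Payload 8.1 kg.
Tool frame: the origin (TCP) lies at the very end of the fingers, on their centre line; the grasp point (between the pads) lies 19 mm behind it; z points along the fingers, y is the direction in which the jaws open and shut (so a half turn about z gives the same grasp; the last joint's range is limited). The gripper opens to 85 mm and grips with 20 to 120 N. Pads are 22 mm wide; open, the fingers measure 114 mm over their backs; the gripper's body (76 mm by 85 mm) begins 54 mm behind the grasp point. The pads swing forward as they close: fully open they stand 13 mm farther back than shut.
Start: joints at [-78.977, 7.471, 85.268, -0, 87.261, -4.893], TCP at [164.565, -576.995, 231.292] pointing down, gripper open.
Joint ranges: [-169.43, 169.43], [-51.17, 129.36], [1.28, 143.12], [-76.62, 256.62], [0, 156.53], [-152.29, 152.29]. Speed limits (degrees/s): [136.94, 136.94, 159.86, 180, 180, 180].

INTERFACE

Orientations are given as [roll, pitch, yaw] about the fixed x, y, z axes, in that order (R = Rz(yaw) Ry(pitch) Rx(roll)).
In Python, from bench import sensors, viewer, job gives the robot as it stands.
- The arm moves only by the shell command python3 -m pendant 'ROWS' [FORCE]. ROWS is JSON, one flat list of numbers, 5 for each row, row after row: the shift along the world's x, y, z in mm, then the turn about the world's z in rad, then the finger opening in mm, from 0 to 85.4. In form: [x, y, z, twist, hand, x, y, z, twist, hand, ...]. A call has 1 to 12 rows; each row shifts and turns the pose as measured when the row begins; what a row does not reach is not made up. A row lasts 1/12 s, in which the tool goes at most 41.7 mm and 7.16 degrees, less where a joint would pass 70% of its speed; a pose out of reach is approached as far as the arm can. A call with a gripper value outside its range is refused whole. The fingers move at their own pace and stop on an object; FORCE is the grip in N (left out, the last holds). Time passes only in rows, so rows that do not move let the fingers close. It gives the time, the measured TCP pose, the force and the opening at its end, in the units of the state.
- sensors.sense(): the state, without advancing time (a new reading comes with each control period).
- viewer.snapshot(name): name is "scene" or "top" or "wrist"; returns a dict with "frame" (384x512x3 uint8, blue, green, red), "z_map" (384x512 float32, mm along the optical axis (not along the pixel's ray), 0 where there is no reading), "fx", "fy", "cx", "cy" (pixels), "view" (4x4, takes a point from world to camera coordinates). Camera axes: x right, y down, z forward; pixel columns grow to the right and rows downward; lengths in mm; the calibration is good to about 2 mm. A picture is of the moment at which its call begins.
- job.hand_in(): hands the job in, once; it reports no verdict.
The state is a dict: "time": time; "joint_pos": joint angles; "qd": joint speeds; "joint_efforts": joint torques, N m; "tool_pos": TCP position; "tcp_rot": TCP orientation; "ft_force": force on the tool from outside, world axes, zero at the start; "wrist_torque": the same for the moment, N m; "finger_gap": finger opening in mm.
Only numpy, scipy, OpenCV 4.12 (cv2) and the standard library are available. Lean on these libraries where they do the work, as an engineer would, in place of code of your own. Each camera call takes 0.05 s, during which the arm holds its last target.

TASK

The circuit board is to be clamped in the board holder, but a roll of copper tape lies between the jaws: put the roll away flat in the large bay of the black parts tray. Then pick up the board (its heat sink makes a good handle) and press its plain edge (the one opposite the blue terminal block) against the spring-loaded jaw, with the board level, square and centred and its edge just on or over the jaw's ledge, until that jaw has gone back about half its spring travel (a steady 10 N or so), never to its end stop. Finish while still holding the board pressed there, so that I can slide up the other jaw and tighten it, and leave the glue stick, breadboard and screwdriver where they are.

Things in the scene. Friction and masses are not known exactly. Their poses are not given: they have to be found in the camera images.
- holder: low board holder fixed to the table: grey base plate 278 x 130 mm on feet, its upper face (the bed) 10 mm above the table. Origin on the table, axes: x along the two guide rods from the sprung jaw towards the other jaw, y across, z up. Rods 8 mm thick at y = +-53 mm, centre 21 mm high. Aluminium end blocks 34 mm high at x = -130..-112 and 130..148 mm. The sprung jaw is the one at -x, with coil springs on the rods behind it. The other jaw is parked near the +x end
- front_jaw: the other jaw, fixed at its parked place on the rods: mirror image of the sprung jaw, 124 mm long, with two black thumbscrews up to 58 mm above the table; ledge at x = 100..108 mm of the holder, wall at 108..120 mm. Origin at x = 108 mm of the holder on the table. The colleague will move it, not the robot
- jaw_seat (a point): on the sprung jaw (aluminium bar 124 mm long in y): the middle of the inner corner where its ledge meets its upright wall, 30 mm above the table; at rest 72 mm from the holder's origin towards -x; it moves with the jaw. Axes as the holder's: the flat ledge runs 8 mm from it in +x, the wall rises 10 mm above it and faces +x; the block below the ledge's front edge goes down to 12 mm above the table. A board is pressed against the wall in the -x direction
- spring_jaw (a joint): how far the sprung jaw has been pressed back towards -x of the holder, in m: 0 at rest, 0.014 at its end stop. Springs: 3 N to start it moving, then 1 N more per mm (10 N at the middle, 7 mm; 17 N at the stop)
- board: loose green circuit board 90 (x) x 80 (y) x 2 mm, 110 to 210 g. Origin: centre of its underside, z up. A black finned heat sink, solid to grip, 40 (x) x 30 (y) mm, from the board's top face up to 29 mm above the underside, stands on its centre: grip it across its y sides, where the board is bare for 25 mm either side. Blue terminal block 10 x 60 mm, 14 mm high, along the +x edge; two capacitors 16 mm high at x = -29, y = +-31 mm. At the start it lies flat on the table
- plain_edge (a point): on the board: middle of the lower corner of its plain edge, at x = -45 mm of the board, on the underside; axes as the board's
- tape: roll of copper tape lying flat on the holder's bed between the jaws: ring of outer diameter 60 mm, inner diameter 40 mm (wall 10 mm), 25 mm high, 50 to 90 g. Origin: centre of its underside, z up. Best pinched across its wall from above on the +x side of the holder, one finger in the hole
- tray: black plastic parts tray fixed to the table, 170 (x) x 130 (y) mm, 35 mm high, walls 3 mm. Origin under its centre on the table. A cross wall at x = -42 mm, 31 mm high, parts three small bays with components (-x end) from the empty large bay
- tray_bay (a point): centre of the large bay's floor, 3 mm above the table; the bay is 122 mm (y) by 122 mm (x) inside; axes as the tray's
- glue: white glue stick with orange cap and blue foot, standing upright, 29 mm thick, 92 mm high; leave alone. Origin: centre of its foot
- breadboard: white breadboard 54 x 82 x 9 mm lying on the table; leave alone. Origin: centre of its underside
- driver: screwdriver with green handle, 170 mm long, lying on the table beyond the holder; leave alone
Things that resemble listed ones, but are neither listed nor needed, are in the scene too. There is more than one size of the tape; the one meant has the size given above.

How it is judged (in metres and radians):
On the way, in this order (a step that is already met when the one before it is completed fails the run):
1. the tape roll lies flat in the tray's large bay, let go (x of tape in the frame of tray_bay between -0.035 and 0.035 m and y of tape in the frame of tray_bay between -0.035 and 0.035 m and z of tape in the frame of tray_bay below 0.006 m and angle between tape's own z axis and vertical below 0.15 rad and contact force between the fingers and tape below 0.1 N), for 0.2 s.
2. the board's plain edge presses the sprung jaw back (contact force between board and spring_jaw above 5 N and value of joint spring_jaw above 0.0035 m and distance between plain_edge and jaw_seat below 0.016 m), for 0.3 s.
At the end, for the whole second after the job is handed in: Tape flat in the large bay, let go. Board still held in the fingers, plain edge on the sprung jaw's wall (5-18 N), square and level to 4.5 deg, centred to 12 mm, underside -2 to +6 mm from the ledge, clear of the other jaw; jaw still, pressed back 3.5-10.5 mm by the board alone (all of step 1 and linear speed of tape below 0.02 m/s and value of joint spring_jaw between 0.0035 and 0.0105 m and velocity of joint spring_jaw between -0.005 and 0.005 m/s and contact force between board and spring_jaw between 5 and 18 N and contact force between each of the arm, the fingers and spring_jaw below 0.3 N and contact force between board and front_jaw below 0.2 N and contact force between the fingers and board above 2 N and x of plain_edge in the frame of jaw_seat between -0.003 and 0.005 m and y of plain_edge in the frame of jaw_seat between -0.012 and 0.012 m and z of plain_edge in the frame of jaw_seat between -0.002 and 0.006 m and angle between board's own z axis and vertical below 0.08 rad and angle between the x axis of board and the x axis of holder, either way round below 0.08 rad); the arm keeps its last pose, push and grip.
It fails at once if the sprung jaw is driven to its end stop (value of joint spring_jaw above 0.0136 m).
It fails at once if glue stick, breadboard or screwdriver is moved more than 20 mm (distance of any of glue, breadboard, driver from where it was at the start of the episode above 0.02 m).
It also fails if it takes over 61 s, if anything falls off the work surface, if the arm or the gripper's body presses on something with over 40 N, if the wrist force passes 120 N, or if a joint passes its speed limit or range.

## Working session

There is one attempt and no reset: what is moved stays moved. The work goes in short steps, Python scripts to look and compute and a shell command to move; the robot and the scene stay as the last step left them, time stands still between calls to the robot, and variables do not carry over. Pictures are saved under pics/ and viewed, and the job is handed in when it is done.

```bash
ls; mkdir -p pics; cat > h.py <<'E'
import numpy as np,cv2
from bench import sensors,viewer,job
def snap(n,f):
    s=viewer.snapshot(n); cv2.imwrite('pics/'+f+'.png',s['frame']); np.savez('pics/'+f+'.npz',**{k:np.array(v) for k,v in s.items()}); return s
def load(f): return dict(np.load('pics/'+f+'.npz'))
def pts(s):
    z=s['z_map'].astype(float); v,u=np.mgrid[:z.shape[0],:z.shape[1]]
    P=np.stack([(u-s['cx'])*z/s['fx'],(v-s['cy'])*z/s['fy'],z,np.ones_like(z)],-1)
    W=P@np.linalg.inv(s['view']).T
    W=W[...,:3]; W[z==0]=np.nan; return W
E
python3 - <<'E'
from h import *
s=snap('scene','s0');t=snap('top','t0')
print(sensors.sense())
for a in(s,t): print(a['view'].round(3).tolist())
cv2.imwrite('pics/t0b.png',cv2.resize(t['frame'],(800,600)))
E
```

```text
pics
{'time': 0.1, 'joint_pos': array([-7.89765645e+01,  7.51028276e+00,  8.53270986e+01, -9.04521765e-04,
        8.72606242e+01, -4.89420305e+00]), 'qd': array([-0.08787157, -0.13176005, -0.06898232, -0.0905519 ,  0.01523249,
        0.01947174]), 'joint_efforts': array([ 1.15499352e-03, -5.70951855e+01, -5.01942337e+01, -2.12577916e-04,
        8.19372159e-03, -1.54963658e-05]), 'tool_pos': array([ 164.4580033 , -576.48170587,  230.31561925]), 'tcp_rot': array([-1.79902275e+02, -7.46132676e-03,  1.59176762e+01]), 'ft_force': array([ 0.84952299, -0.12538621, -0.49523404]), 'wrist_torque': array([0.02763627, 0.02641179, 0.04829027]), 'finger_gap': 85.69332258653859}
[[-0.622, 0.783, -0.001, 332.476], [0.47, 0.372, -0.8, -195.484], [-0.626, -0.499, -0.6, 1221.153], [0.0, 0.0, 0.0, 1.0]]
[[-0.01, -1.0, -0.003, 5.747], [-0.993, 0.011, -0.114, 564.316], [0.114, 0.002, -0.993, 1104.867], [0.0, 0.0, 0.0, 1.0]]
```

View pics/t0b.png

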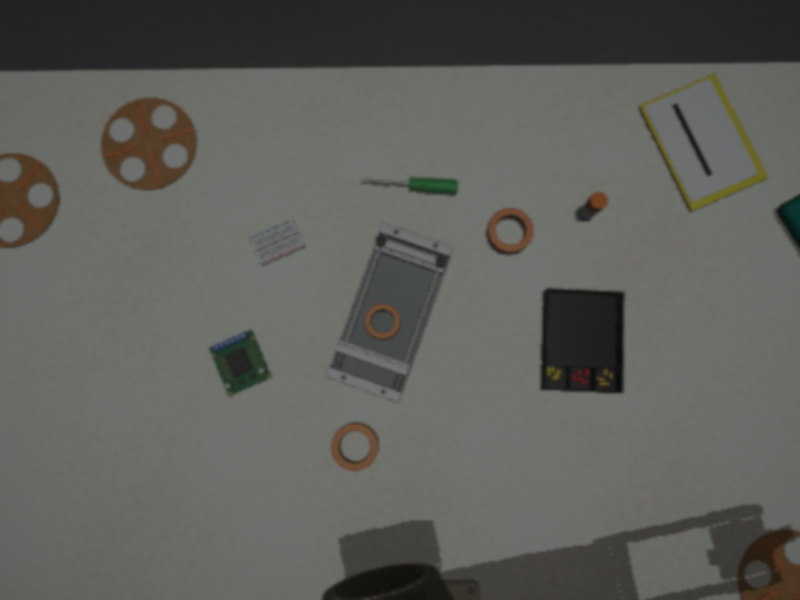

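View pics/s0.png

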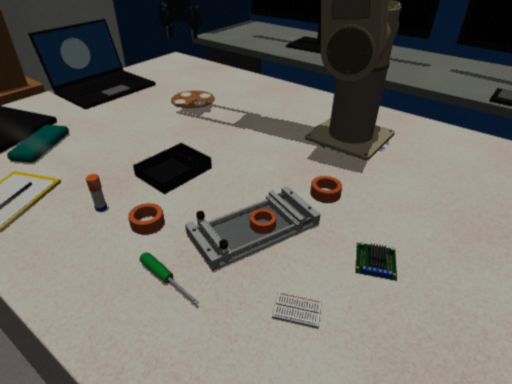

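The top view (800x600) has the arm's base at the bottom, with image up = +x and left = +y. The tape meant is in the holder at (382,322). The board is at (240,362) with its blue block facing away from the robot. The tray is at (583,340), with its large bay at the top. The sprung jaw, with the springs, is at the near end of the holder. Next I'll measure the poses.

```bash
python3 - <<'E'
from h import *
t=load('t0');W=pts(t);f=t['frame'].astype(int)
k=1/1.5625
def at(u,v,r=1):
    u=int(u*k);v=int(v*k);return np.nanmedian(W[v-r:v+r+1,u-r:u+r+1].reshape(-1,3),0).round(1)
for n,p in dict(table=(450,480),bed=(400,280),hs=(240,362),tape=(367,322),bay=(583,325)).items(): print(n,at(*p))
def rect(m,n):
    q=W[m][:,:2].astype(np.float32); q=q[~np.isnan(q).any(1)]
    r=cv2.minAreaRect(q); print(n,len(q),np.round(r[0],1),np.round(r[1],1),round(r[2],1),'z',np.nanmedian(W[m][:,2]).round(1))
v,u=np.mgrid[:384,:512]
def box(a,b,c,d): return (u>a*k)&(u<b*k)&(v>c*k)&(v<d*k)
hsv=cv2.cvtColor(t['frame'],cv2.COLOR_BGR2HSV)
b=box(195,285,320,405)
rect(b&(W[...,2]>20),'heatsink')
rect(b&(hsv[...,0]>35)&(hsv[...,0]<135)&(hsv[...,1]>110),'board')
rect(b&(hsv[...,0]>100)&(hsv[...,0]<130)&(hsv[...,1]>120),'blue')
rect(box(355,410,295,345)&(hsv[...,0]<20)&(hsv[...,1]>100)&(W[...,2]>25),'tape')
rect(box(320,460,215,410)&(W[...,2]>4),'holder')
rect(box(320,430,365,410)&(W[...,2]>30),'endblock-')
rect(box(320,420,335,385)&(W[...,2]>36),'jawwall')
rect(box(370,460,215,275)&(W[...,2]>36),'front')
rect(box(530,640,280,400)&(W[...,2]>24),'tray')
for vv in range(205,230): pass
E
```

```text
table [270.5 -65.    1.6]
bed [608.7  15.7  12.5]
hs [471.8 286.7  29.6]
tape [534.6  73.4  33.8]
bay [ 527.8 -296.9    5.3]
heatsink 169 [479.3 289.3] [69.4 61.9] 21.7 z 28.5
board 37 [477.1 291.1] [73.5 59.6] 31.3 z 15.5
blue 19 [503.  305.5] [ 3.7 45.2] 24.7 z 15.6
tape 205 [535.6  46. ] [54.9 55.4] 89.8 z 36.3
holder 6031 [555.8  34.4] [243.  335.2] 89.4 z 13.1
endblock- 417 [450.9  70.8] [128.5  61. ] 71.0 z 36.1
jawwall 318 [466.5  73.8] [ 80.5 132.2] 12.5 z 40.3
front 397 [663.3  -7.6] [128.6  44.6] 68.4 z 40.7
tray 562 [ 500.9 -291.4] [132.  170.2] 86.8 z 34.1
```

```bash
python3 - <<'E'
from h import *
t=load('t0');cv2.imwrite('pics/t0c.png',cv2.resize(t['frame'][130:290,120:410],None,fx=2.7,fy=2.7,interpolation=cv2.INTER_CUBIC))
E
```

```text
(no output)
```

View pics/t0c.png

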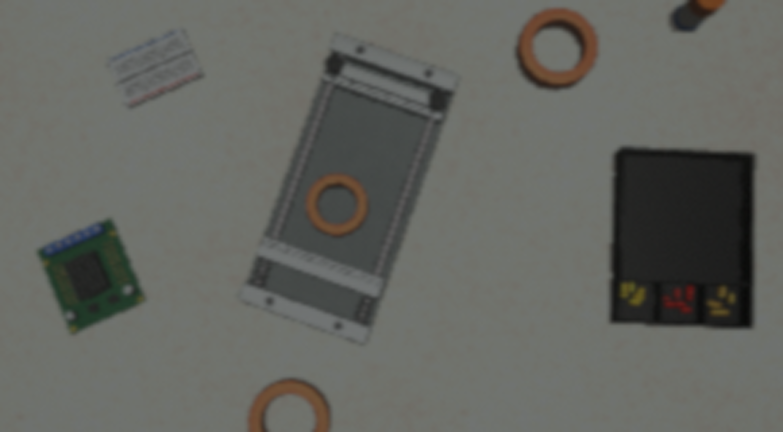

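The crop shows the holder with its jaws, with the tape at (337,205). The board is at (90,272) and the tray's large bay at (683,215). I'll refine these with connected components.

```bash
python3 - <<'E'
from h import *
t=load('t0');W=pts(t);z=np.nan_to_num(W[...,2]);k=1/1.5625
v,u=np.mgrid[:384,:512]
def box(a,b,c,d): return (u>a*k)&(u<b*k)&(v>c*k)&(v<d*k)
def comp(m,n,er=0):
    N,L,S,C=cv2.connectedComponentsWithStats(m.astype(np.uint8),connectivity=4)
    i=1+np.argmax(S[1:,4]);m=L==i
    q=W[m][:,:2].astype(np.float32);r=cv2.minAreaRect(q)
    print(n,len(q),np.round(r[0],1),np.round(r[1],1),round(r[2],1));return m
print(np.nanmedian(W[box(450,530,420,480)][:,2]))
comp(box(310,470,205,420)&(z>7),'holder')
comp(box(310,470,205,420)&(z>17),'holder17')
comp(box(320,420,335,385)&(z>37),'jawwall')
comp(box(200,280,320,405)&(z>22),'hs')
comp(box(200,280,320,405)&(z>2.9),'brd')
comp(box(355,410,295,345)&(z>28),'tape')
comp(box(530,640,280,400)&(z>25),'tray')
E
```

```text
1.4799670639400802
holder 5073 [557.1  31.6] [130.4 285.5] 70.0
holder17 2013 [553.6  32.7] [129.5 277.9] 69.9
jawwall 219 [472.   62.6] [123.7  11.8] 69.8
hs 147 [470.8 289.8] [40.  31.2] 24.2
brd 792 [476.2 294.5] [106.4  95.8] 23.4
tape 232 [536.7  44.7] [57.5 57.6] 89.3
tray 535 [ 500.9 -291.4] [132.  170.2] 86.8
```

```bash
python3 -m pendant '[20,32,0,0.08,26,20,32,0,0.08,26,20,32,0,0.08,26,20,32,0,0.08,26,20,32,0,0.08,26,20,32,0,0.08,26,20,32,0,0.08,26,20,32,0,0.08,26,20,32,0,0.08,26,20,32,0,0.08,26,20,32,0,0.08,26,20,32,0,0.08,26]' 30
```

```text
time: 1.1
tool_pos: [403.7, -176.8, 222.0]
tcp_rot: [-179.4, -0.0, 72.7]
ft_force: [0.1, 0.2, -0.0]
finger_gap: 25.8
```

```bash
python3 -m pendant '[20,30,0,-0.02,26,20,30,0,-0.02,26,20,30,0,0,26,20,30,0,0,26,20,30,0,0,26,20,30,0,0,26,15,20,0,0,26,10,10,0,0,26,0,0,0,0,26]'; python3 - <<'E'
from h import *
w=snap('wrist','w1');t=sensors.sense();print(t['tool_pos'],t['tcp_rot'])
cv2.imwrite('pics/w1b.png',cv2.resize(w['frame'],(768,576)))
E
```

```text
time: 1.85
tool_pos: [553.6, 54.0, 218.4]
tcp_rot: [-179.1, -0.1, 71.1]
ft_force: [-0.0, 0.2, 0.1]
finger_gap: 26.2
[552.75792194  53.19293334 218.18293119] [-1.79095466e+02 -5.82530871e-02  7.10722979e+01]
```

View pics/w1b.png

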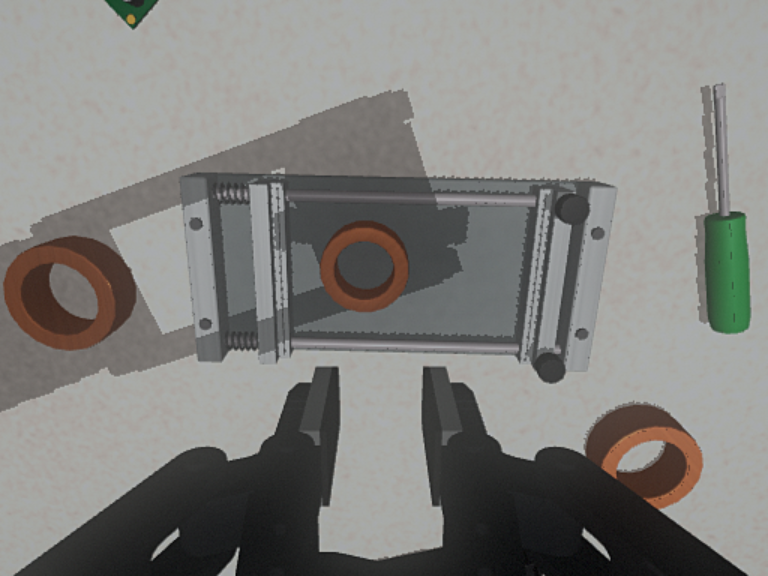

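The wrist view shows the tape ring centred near (365,266) in the 768x576 picture, between the jaws, with the sprung jaw on the left and the fingers below. I'll measure the tape and holder here.

```bash
cat >> h.py <<'E'
def holder_fit(W,z0=0):
    pass
def rect(W,m,n):
    N,L,S,C=cv2.connectedComponentsWithStats(m.astype(np.uint8),connectivity=4)
    i=1+np.argmax(S[1:,4]);m=L==i
    q=W[m][:,:2].astype(np.float32);r=cv2.minAreaRect(q)
    print(n,len(q),np.round(r[0],1),np.round(r[1],1),round(r[2],1),'z',np.median(W[m][:,2]).round(1))
E
python3 - <<'E'
from h import *
w=load('w1');W=pts(w);z=np.nan_to_num(W[...,2]);v,u=np.mgrid[:384,:512]
B=lambda a,b,c,d:(u>a/1.5)&(u<b/1.5)&(v>c/1.5)&(v<d/1.5)
rect(W,B(305,420,210,320)&(z>30),'tape')
rect(W,B(170,630,160,365)&(z>6)&(z<70),'holder')
rect(W,B(240,300,160,370)&(z>36),'jawwall')
rect(W,B(170,240,160,370)&(z>31),'end-')
print(np.nanmedian(W[B(500,600,60,120)][:,2]))
E
```

```text
tape 1543 [536.1  46.5] [58.7 58.8] 36.5 z 34.6
holder 32933 [552.9  33.7] [130.1 278.2] 69.8 z 17.3
jawwall 1523 [471.6  63.5] [124.2  12.5] 69.9 z 39.7
end- 2194 [431.3  78.4] [129.1  18.3] 69.9 z 33.7
-0.10387017480826444
```

```bash
python3 -m pendant '[4,-8,-35,-0.01,26,3,-8,-35,-0.01,26,0,0,-35,0,26,0,0,-35,0,26,0,0,-20,0,26,0,0,0,0,26]'
```

```text
time: 2.4
tool_pos: [557.5, 31.5, 55.4]
tcp_rot: [-179.4, -0.0, 69.8]
ft_force: [-1.7, -0.0, -0.2]
finger_gap: 26.0
```

```bash
python3 -m pendant '[2,6,0,0,26,0,0,0,0,26]'
```

```text
time: 2.57
tool_pos: [557.5, 36.0, 55.0]
tcp_rot: [-179.2, 0.1, 69.6]
ft_force: [-0.5, -0.7, 1.0]
finger_gap: 26.1
```

```bash
python3 -m pendant '[2,1,-15,0,26,2,1,-15,0,26,0,0,-6,0,26,0,0,-3,0,26,0,0,0,0,26]'
```

```text
time: 2.98
tool_pos: [567.4, 37.6, 23.2]
tcp_rot: [-179.9, -0.1, 69.6]
ft_force: [-0.8, 0.8, -0.5]
finger_gap: 25.7
```

```bash
python3 -m pendant '[0,0,0,0,26]';python3 -m pendant '[-5,0,0,0,26,0,0,0,0,26]'
```

```text
time: 3.07
tool_pos: [567.8, 37.5, 23.8]
tcp_rot: [-179.9, -0.1, 69.6]
ft_force: [-0.3, -0.2, -0.8]
finger_gap: 26.3
time: 3.23
tool_pos: [563.3, 37.6, 24.9]
tcp_rot: [-180.0, -0.2, 69.6]
ft_force: [0.8, 0.2, -0.1]
finger_gap: 25.9
```

```bash
python3 -m pendant '[-3,0,-6,0,26,0,0,-5,0,26,0,0,0,0,26]'
```

```text
time: 3.48
tool_pos: [560.9, 37.6, 14.5]
tcp_rot: [179.8, -0.2, 69.6]
ft_force: [-0.7, 0.6, -0.2]
finger_gap: 26.4
```

```bash
python3 -m pendant '[0,0,0,0,0,0,0,0,0,0,0,0,0,0,0,0,0,0,0,0,0,0,0,0,0]' 30
```

```text
time: 3.9
tool_pos: [560.7, 37.6, 14.1]
tcp_rot: [179.9, -0.2, 69.6]
ft_force: [-0.1, 0.5, 0.3]
finger_gap: 11.1
```

```bash
python3 -m pendant '[0,0,0,0,0,0,0,0,0,0,0,0,10,0,0,0,0,30,0,0,0,0,35,0,0,0,0,35,0,0,0,0,20,0,0]' 30; python3 - <<'E'
from h import *
w=snap('wrist','w2')
E
```

```text
time: 4.48
tool_pos: [552.9, 37.7, 142.8]
tcp_rot: [-179.3, 0.1, 69.6]
ft_force: [1.2, -0.0, 0.0]
finger_gap: 11.1
```

View pics/w2.png

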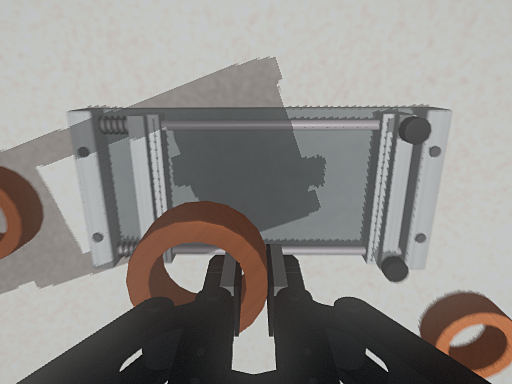

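The roll is held: the ring is at (200,260), pinched on its right side. Now I'll carry it to the tray.

```bash
python3 -m pendant '[0,-20,0,0,0,0,-34,0,0,0,0,-34,0,0,0,0,-34,0,0,0,0,-34,0,0,0,0,-34,0,0,0,0,-34,0,0,0,0,-34,0,0,0,0,-34,0,0,0,0,-20,0,0,0,0,-10,0,0,0,0,0,0,0,0]'; python3 - <<'E'
from h import *
t=snap('top','t2');W=pts(t);w=snap('wrist','w3');print(sensors.sense()['tool_pos'])
cv2.imwrite('pics/w3b.png',np.vstack([w['frame']]))
z=np.nan_to_num(W[...,2]);v,u=np.mgrid[:384,:512];k=1/1.5625
W=pts(w);z=np.nan_to_num(W[...,2]);hsv=cv2.cvtColor(w['frame'],cv2.COLOR_BGR2HSV)
m=(hsv[...,0]<15)&(hsv[...,1]>100)&(z>110)
rect(W,m,'tape');q=W[m];print(np.linalg.lstsq(np.c_[q[:,:2]-q[:,:2].mean(0),np.ones(len(q))],q[:,2],rcond=None)[0])
E
```

```text
time: 5.53
tool_pos: [555.4, -297.7, 159.3]
tcp_rot: [179.6, -0.2, 69.9]
ft_force: [0.7, -0.2, -0.6]
finger_gap: 11.2
[ 555.72620074 -295.19130844  159.08648698]
tape 8589 [ 535.5 -284.2] [50.7 58.5] 56.8 z 179.1
[4.24730812e-02 9.58802460e-04 1.75119474e+02]
```

View pics/w3b.png

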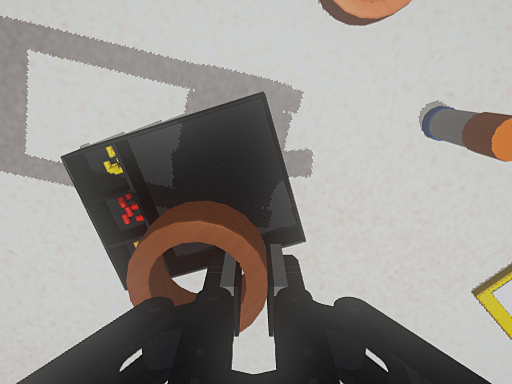

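```bash
python3 -m pendant '[-10,-4,0,0,0,-2,0,-30,0,0,0,0,-30,0,0,0,0,-30,0,0,0,0,-15,0,0,0,0,0,0,0,0,0,0,0,0]'
```

```text
time: 6.22
tool_pos: [543.1, -289.1, 54.1]
tcp_rot: [179.4, -0.3, 70.8]
ft_force: [0.3, -0.5, -0.5]
finger_gap: 11.7
```

```bash
python3 -m pendant '[2,-9,0,-0.02,0,0,0,-15,0,0,0,0,-15,0,0,0,0,-8,0,0,0,0,0,0,0]'
```

```text
time: 6.63
tool_pos: [549.3, -299.8, 20.5]
tcp_rot: [178.9, -0.2, 69.6]
ft_force: [0.4, -0.6, -2.0]
finger_gap: 11.4
```

```bash
python3 -m pendant '[-3,0,-6,0,0,0,0,-5,0,0,0,0,-1,0,0,0,0,0,0,0]'
```

```text
time: 6.97
tool_pos: [546.9, -300.8, 8.9]
tcp_rot: [178.7, -0.2, 69.6]
ft_force: [0.1, -0.5, -0.5]
finger_gap: 11.4
```

```bash
python3 -m pendant '[0,0,-1.5,0,0,0,0,0,0,0]'; python3 -m pendant '[0,0,0,0,26,0,0,0,0,26,0,0,0,0,26,0,0,0,0,26,0,0,20,0,26,0,0,35,0,26,0,0,35,0,26,0,0,35,0,26,0,0,35,0,26,0,0,0,0,26]'; python3 - <<'E'
from h import *
w=snap('wrist','w4');print(sensors.sense()['tool_pos'])
W=pts(w);z=np.nan_to_num(W[...,2]);hsv=cv2.cvtColor(w['frame'],cv2.COLOR_BGR2HSV);v,u=np.mgrid[:384,:512]
rect(W,(hsv[...,0]<15)&(hsv[...,1]>100)&(z>20)&(u<300),'tape')
E
```

```text
time: 7.13
tool_pos: [547.4, -301.1, 8.0]
tcp_rot: [178.7, -0.1, 69.6]
ft_force: [0.0, 0.5, -0.1]
finger_gap: 11.4
time: 7.97
tool_pos: [543.8, -298.6, 172.1]
tcp_rot: [179.1, -0.2, 69.6]
ft_force: [1.7, -1.3, 1.6]
finger_gap: 26.0
[ 543.00976574 -298.0691185   169.05833147]
tape 2083 [ 525.4 -292.3] [58.7 59. ] 84.5 z 27.6
```

View pics/w4.png

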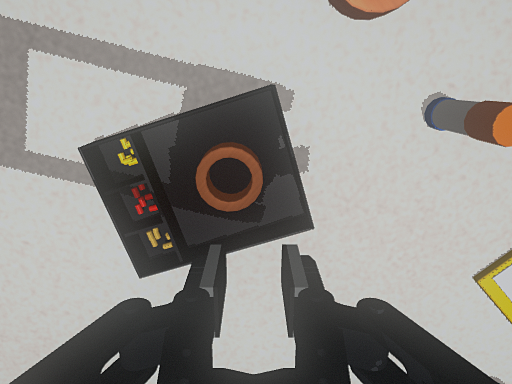

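The tape lies flat at (230,177) in the large bay. Its measured centre is within 4 mm of the bay's centre and its top is at 27.6 mm, where 28 is expected. Next is the board.

```bash
python3 -m pendant '[-4,33,0,0.12,70,-4,33,0,0.12,70,-4,33,0,0.12,70,-4,33,0,0.12,70,-4,33,0,0.12,70,-4,33,0,0.12,70,-4,33,0,0.12,70,-4,33,0,0.12,70,-4,33,0,0.12,70,-4,33,0,0.12,70,-4,33,0,0.12,70,-4,33,0,0.12,70]'
```

```text
time: 9.02
tool_pos: [485.4, 107.6, 158.7]
tcp_rot: [179.5, -0.5, 154.8]
ft_force: [0.2, -0.5, -0.2]
finger_gap: 70.0
```

```bash
python3 -m pendant '[0,30,8,0.12,70,0,30,8,0.12,70,0,30,8,0.12,70,0,30,8,0.12,70,0,25,8,0.12,70,10,15,8,0.12,70,10,0,0,0.12,70,0,0,0,0,70,0,0,0,0,70]'; python3 - <<'E'
from h import *
w=snap('wrist','w5');print(sensors.sense()['tool_pos'])
W=pts(w);z=np.nan_to_num(W[...,2]);
rect(W,(z>24)&(z<40),'hs');rect(W,(z>1.1)&(z<40),'brd')
E
```

```text
time: 9.77
tool_pos: [496.2, 282.8, 197.7]
tcp_rot: [179.6, -1.3, -154.6]
ft_force: [0.5, -0.6, 0.6]
finger_gap: 70.0
[495.93226211 282.36383489 197.37031374]
hs 4481 [458.4  84.4] [98.4 71.5] 66.0 z 33.5
brd 16499 [530.7  53.7] [109.1 223.3] 69.9 z 10.5
```

View pics/w5.png

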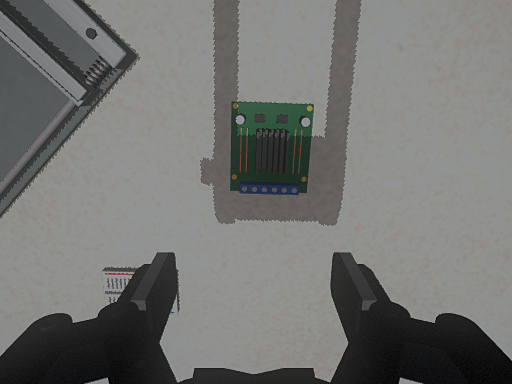

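The board is upright in the view at (271,147): blue block at the bottom (270,188), plain edge at the top (272,102), heat sink at (272,152).

```bash
python3 - <<'E'
from h import *
w=load('w5');W=pts(w);z=np.nan_to_num(W[...,2]);v,u=np.mgrid[:384,:512]
b=(u>215)&(u<330)&(v>90)&(v<210);hsv=cv2.cvtColor(w['frame'],cv2.COLOR_BGR2HSV)
rect(W,b&(z>24),'hs');rect(W,b&(z>1.3),'brd');rect(W,b&(hsv[...,1]>90)&(hsv[...,0]>40),'colour');rect(W,b&(z>11)&(v>178),'blue')
print(np.nanmedian(W[(u>340)&(u<480)&(v<230)][:,2]))
E
```

```text
hs 125 [464.5 303.8] [39.8  2.3] 23.3 z 28.8
brd 6241 [469.6 290.4] [90.3 81.5] 23.6 z 2.7
colour 3352 [468.8 292.8] [88.6 71.5] 24.2 z nan
blue 585 [505.6 306.7] [10.5 58.8] 23.7 z 13.9
-0.1318613382291005
```

```bash
python3 -m pendant '[-12,4,-20,-0.03,62,-12,3,-30,0,62,0,0,-30,0,62,0,0,-30,0,62,0,0,-20,0,62,0,0,0,0,62,0,0,0,0,62]'
```

```text
time: 10.4
tool_pos: [467.2, 283.3, 61.2]
tcp_rot: [179.7, -1.4, -158.3]
ft_force: [0.5, 0.7, 0.0]
finger_gap: 61.8
```

```bash
python3 -m pendant '[2,7,0,0.035,62,0,0,0,0,62]';python3 -m pendant '[0,0,-15,0,62,0,0,-12,0,62,0,0,-6,0,62,0,0,0,0,62]'
```

```text
time: 10.57
tool_pos: [469.5, 289.9, 62.6]
tcp_rot: [179.7, -1.4, -156.4]
ft_force: [1.5, 0.0, 0.6]
finger_gap: 62.1
time: 10.9
tool_pos: [474.7, 292.8, 35.2]
tcp_rot: [179.6, -0.8, -156.4]
ft_force: [0.7, -0.1, -0.8]
finger_gap: 62.0
```

```bash
python3 -m pendant '[-5,-2,0,0,62,-1,-1,-12,0,62,0,0,-8,0,62,0,0,0,0,62]'
```

```text
time: 11.23
tool_pos: [469.6, 290.3, 15.9]
tcp_rot: [179.6, -0.6, -156.4]
ft_force: [-0.4, 0.3, -0.6]
finger_gap: 62.1
```

```bash
python3 -m pendant '[-1,0,-7,0,62,0,0,-4,0,62,0,0,0,0,62]'
```

```text
time: 11.48
tool_pos: [468.0, 290.0, 3.2]
tcp_rot: [179.6, -0.6, -156.4]
ft_force: [-0.3, 0.3, -0.4]
finger_gap: 62.1
```

```bash
python3 -m pendant '[1,0,2,0,62,0,0,0,0,20,0,0,0,0,20,0,0,0,0,20,0,0,0,0,20,0,0,0,0,20,0,0,0,0,20]' 30;python3 -m pendant '[0,0,0,0,20,0,0,0,0,20]' 90
```

```text
time: 12.07
tool_pos: [469.3, 290.2, 5.6]
tcp_rot: [179.6, -0.6, -156.4]
ft_force: [-0.2, 0.1, -2.3]
finger_gap: 29.9
time: 12.23
tool_pos: [469.3, 290.2, 5.6]
tcp_rot: [179.6, -0.6, -156.4]
ft_force: [-0.2, 0.1, -1.2]
finger_gap: 28.8
```

```bash
python3 -m pendant '[0,0,8,0,20,0,0,20,0,20,0,0,30,0,20,0,0,30,0,20,0,0,15,0,20,0,0,0,0,20]'; python3 -m pendant '[6,-12,0,-0.04,20,6,-24,0,-0.08,20,6,-24,0,-0.08,20,6,-24,0,-0.08,20,6,-24,0,-0.08,20,6,-24,0,-0.08,20,6,-24,0,-0.08,20,6,-24,0,-0.08,20,6,-24,0,-0.08,20,6,-14,0,-0.04,20,0,0,0,0,20,0,0,0,0,20]'; python3 - <<'E'
from h import *
w=snap('wrist','w6');s=snap('scene','s6');print(sensors.sense()['tool_pos'])
cv2.imwrite('pics/s6c.png',cv2.resize(s['frame'][120:320,150:420],None,fx=2.5,fy=2.5))
E
```

```text
time: 12.73
tool_pos: [465.3, 288.1, 111.6]
tcp_rot: [179.7, -1.1, -156.4]
ft_force: [0.8, -0.6, -1.6]
finger_gap: 28.5
time: 13.73
tool_pos: [520.6, 53.7, 99.8]
tcp_rot: [-180.0, -1.7, 159.5]
ft_force: [-1.4, -0.3, -3.1]
finger_gap: 28.2
[520.46646576  54.70755827  99.98826975]
```

View pics/w6.png

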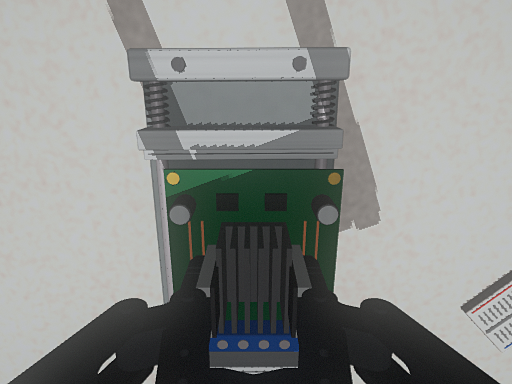

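View pics/s6c.png

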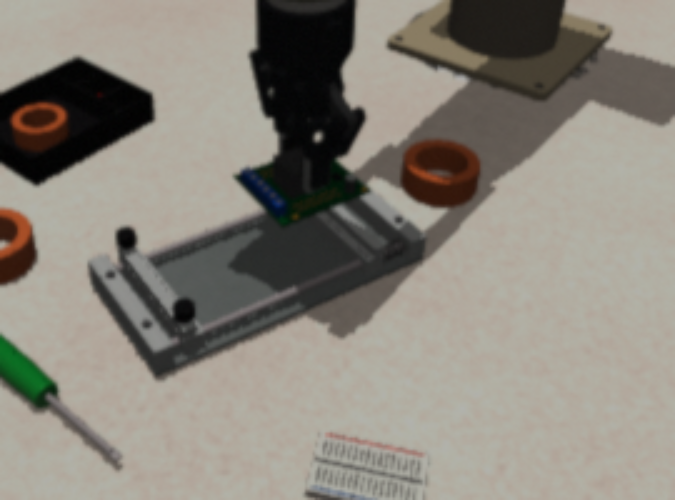

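The board is held above the holder with its plain edge (v≈170) facing the sprung jaw wall (v≈140). It looks square but slightly off to the right. I'll measure tilt, yaw and offsets.

```bash
cat >> h.py <<'E'
def meas(w,zt):
    """board pose from wrist view; zt: board top height expected"""
    W=pts(w);z=np.nan_to_num(W[...,2]);hsv=cv2.cvtColor(w['frame'],cv2.COLOR_BGR2HSV);v,u=np.mgrid[:384,:512]
    m=(hsv[...,0]>45)&(hsv[...,0]<85)&(hsv[...,1]>90)&(abs(z-zt)<6)&(v<290)&(v>150)&(u>150)&(u<365)
    q=W[m]
    for _ in range(4):
        c=q.mean(0);n=np.linalg.svd(q-c,full_matrices=False)[2][2];n*=np.sign(n[2]);r=(q-c)@n;q=q[abs(r)<max(.6,2*r.std())] if _<3 else q
    a=np.radians(-20.1);ex=np.array([np.cos(a),np.sin(a)]);ey=np.array([-ex[1],ex[0]]);H=np.array([544.8,36.5])
    h=np.c_[(q[:,:2]-H)@ex,(q[:,:2]-H)@ey]
    # plain edge: min x per y bin
    yb=np.round(h[:,1]/3);X=[];Y=[]
    for b in np.unique(yb):
        s=h[yb==b]
        if len(s)>8: X.append(np.percentile(s[:,0],1));Y.append(b*3)
    X=np.array(X);Y=np.array(Y);k=abs(Y-np.median(Y))<34
    p=np.polyfit(Y[k],X[k],1)
    print('top z',c.round(1),'tilt deg hx,hy',np.degrees([n[:2]@ex,n[:2]@ey]).round(2),'edge x',np.median(X[k]).round(1),'yaw err deg',np.degrees(-p[0]).round(2),'y range',np.percentile(h[:,1],[.5,99.5]).round(1))
    t=sensors.sense();d=t['tool_pos'][:2]-H;print('tcp h',(d@ex).round(1),(d@ey).round(1),t['tool_pos'][2].round(1),t['tcp_rot'].round(2),t['ft_force'].round(1))
    # jaw wall top
    g=np.c_[((W[...,:2]-H)@ex).ravel(),((W[...,:2]-H)@ey).ravel(),W[...,2].ravel()]
    g=g[(abs(g[:,1])<50)&(g[:,2]>37.5)&(g[:,2]<43)&(g[:,0]<-60)&(g[:,0]>-100)]
    if len(g): print('jaw wall x',np.percentile(g[:,0],[3,97]).round(1),'z',np.median(g[:,2]).round(1))
E
python3 - <<'E'
from h import *
meas(load('w6'),96)
E
```

```text
top z [493.2  63.8  96.6] tilt deg hx,hy [1.03 0.29] edge x -72.7 yaw err deg -0.62 y range [-31.1  43.7]
tcp h -29.1 8.7 100.0 [-179.99   -1.66  159.63] [ 0.3  0.2 -2.3]
jaw wall x [-84.1 -72.7] z 39.8
```

```bash
python3 -m pendant '[6,-7,0,0.01,20,6,-7,0,0,20,0,0,-15,0,20,0,0,-15,0,20,0,0,-8,0,20,0,0,0,0,20]'; python3 - <<'E'
from h import *
w=snap('wrist','w7');meas(w,w and sensors.sense()['tool_pos'][2]-3.5)
E
```

```text
time: 14.33
tool_pos: [535.6, 42.0, 61.6]
tcp_rot: [179.9, -1.5, 160.8]
ft_force: [0.3, 0.4, -2.4]
finger_gap: 28.6
top z [511.5  53.5  58.2] tilt deg hx,hy [0.84 0.21] edge x -54.5 yaw err deg 0.5 y range [-36.8  41.3]
tcp h -10.3 2.1 62.3 [179.93  -1.46 160.79] [-0.4  0.2 -1.8]
jaw wall x [-84.  -72.7] z 39.8
```

View pics/w7.png

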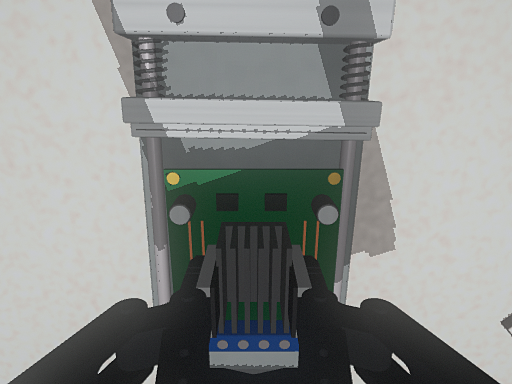

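```bash
python3 -m pendant '[-1,-2,-12,-0.008,20,-1,0,-8,0,20,0,0,-3,0,20,0,0,0,0,20]'; python3 - <<'E'
from h import *
w=snap('wrist','w8');meas(w,w and sensors.sense()['tool_pos'][2]-3.5)
E
```

```text
time: 14.72
tool_pos: [535.1, 40.1, 39.0]
tcp_rot: [179.9, -1.3, 160.4]
ft_force: [-0.4, 0.2, -2.2]
finger_gap: 28.6
top z [512.3  49.2  35.5] tilt deg hx,hy [0.64 0.18] edge x -54.4 yaw err deg -0.03 y range [-39.6  39.8]
tcp h -10.3 0.1 39.2 [179.88  -1.31 160.36] [-0.7 -0.3 -1.9]
jaw wall x [-84.  -72.7] z 39.8
```

```bash
python3 -m pendant '[-5,2,-1,0,20,-4,1.5,0,0,20,-4,1.5,0,0,20,0,0,0,0,20]'; python3 - <<'E'
from h import *
w=snap('wrist','w9');meas(w,w and sensors.sense()['tool_pos'][2]-3.5)
E
```

```text
time: 15.1
tool_pos: [521.5, 45.6, 39.1]
tcp_rot: [179.9, -1.2, 160.4]
ft_force: [-0.5, 0.1, -1.7]
finger_gap: 28.0
top z [499.8  55.4  35.7] tilt deg hx,hy [0.6  0.12] edge x -68.9 yaw err deg 0.42 y range [-39.   40.2]
tcp h -24.6 0.7 39.4 [179.84  -1.21 160.37] [ 0.4 -0.6 -1.7]
jaw wall x [-84.1 -72.8] z 39.8
```

```bash
python3 -m pendant '[-1,0,-2,0,20,-2,1,0,0,20,0,0,0,0,20]';python3 -m pendant '[-2,0.7,0,0,20,-1,0.3,0,0,20,0,0,0,0,20]'
```

```text
time: 15.4
tool_pos: [519.3, 46.7, 38.0]
tcp_rot: [179.8, -1.1, 160.4]
ft_force: [0.2, 0.2, -2.1]
finger_gap: 28.2
time: 15.65
tool_pos: [518.1, 47.1, 38.8]
tcp_rot: [179.8, -0.8, 160.4]
ft_force: [3.0, -1.2, -3.5]
finger_gap: 28.3
```

```bash
python3 -m pendant '[-2,0.7,-1,0,20,-2,0.7,-0.5,0,20,0,0,0,0,20]';python3 -m pendant '[0,0,0,0,20,0,0,0,0,20]';  python3 - <<'E'
from h import *
w=snap('wrist','w10');meas(w,w and sensors.sense()['tool_pos'][2]-3.5)
E
```

```text
time: 15.9
tool_pos: [516.6, 47.6, 38.9]
tcp_rot: [179.7, -0.5, 160.3]
ft_force: [4.5, -2.7, -4.5]
finger_gap: 28.0
time: 16.07
tool_pos: [517.1, 47.5, 39.0]
tcp_rot: [179.7, -0.4, 160.3]
ft_force: [3.9, -1.3, -3.8]
finger_gap: 28.4
top z [497.1  58.   35.1] tilt deg hx,hy [-0.39  0.01] edge x -72.6 yaw err deg 0.16 y range [-38.7  40.5]
tcp h -29.8 0.8 39.0 [179.72  -0.44 160.31] [ 5.6 -1.9 -3.9]
jaw wall x [-85.8 -73.9] z 39.8
```

```bash
python3 -m pendant '[-3,1.1,-0.5,0,20,-3,1.1,-0.5,0,20,-3,1.1,-0.5,0,20]'
```

```text
time: 16.37
tool_pos: [511.7, 49.5, 39.4]
tcp_rot: [179.7, -0.0, 160.3]
ft_force: [9.6, -5.9, -4.9]
finger_gap: 27.7
```

```bash
python3 - <<'E'
from h import *
for n in ('w11','w12'):
    w=snap('wrist',n);meas(w,w and sensors.sense()['tool_pos'][2]-3.5)
E
```

```text
top z [490.8  58.8  35.3] tilt deg hx,hy [-0.91 -0.01] edge x -78.2 yaw err deg -0.38 y range [-38.7  40.5]
tcp h -35.8 0.8 39.4 [179.69   0.   160.28] [ 8.9 -4.4 -4.2]
jaw wall x [-91.3 -68.3] z 39.8
top z [490.7  59.2  35.3] tilt deg hx,hy [-0.85 -0.04] edge x -78.3 yaw err deg -0.37 y range [-38.7  40.5]
tcp h -35.6 0.8 39.4 [1.7969e+02 1.0000e-02 1.6028e+02] [ 8.9 -5.  -4.8]
jaw wall x [-91.6 -68.5] z 39.8
```

View pics/w12.png

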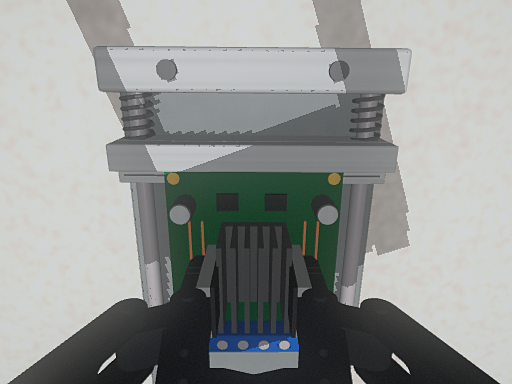

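The plain edge lies flush on the jaw wall (v≈172). The jaw is pressed back about 7.4 mm at about 10 N and the board is level. I'll hold this target (camera calls keep it) and check that it is steady.

```bash
python3 - <<'E'
from h import *
for i in range(12): t=snap('top','t9')
w=snap('wrist','w13');meas(w,sensors.sense()['tool_pos'][2]-3.5)
s=sensors.sense();print(s['time'],s['finger_gap'],np.abs(s['qd']).max())
k=1/1.5625;v,u=np.mgrid[:384,:512]
for n,f in (('t0',0),('t9',0)):
    T=load(n);W=pts(T);hsv=cv2.cvtColor(T['frame'],cv2.COLOR_BGR2HSV)
    m=(u>535*k)&(u<630*k)&(v>285*k)&(v<360*k)&(hsv[...,0]<18)&(hsv[...,1]>110)
    print(n,m.sum(),np.nanmedian(W[m],0) if m.any() else '')
cv2.imwrite('pics/t9b.png',cv2.resize(t['frame'],(800,600)))
E
```

```text
top z [490.9  58.9  35.3] tilt deg hx,hy [-0.89 -0.06] edge x -77.9 yaw err deg -0.35 y range [-38.7  40.5]
tcp h -35.4 0.8 39.4 [179.69   0.   160.27] [ 8.7 -4.9 -4.3]
jaw wall x [-91.2 -68.1] z 39.8
17.1167 28.26126474764756 0.07995363200563238
t0 0 
t9 301 [ 525.50414025 -293.48927084   28.72685943]
```

View pics/t9b.png

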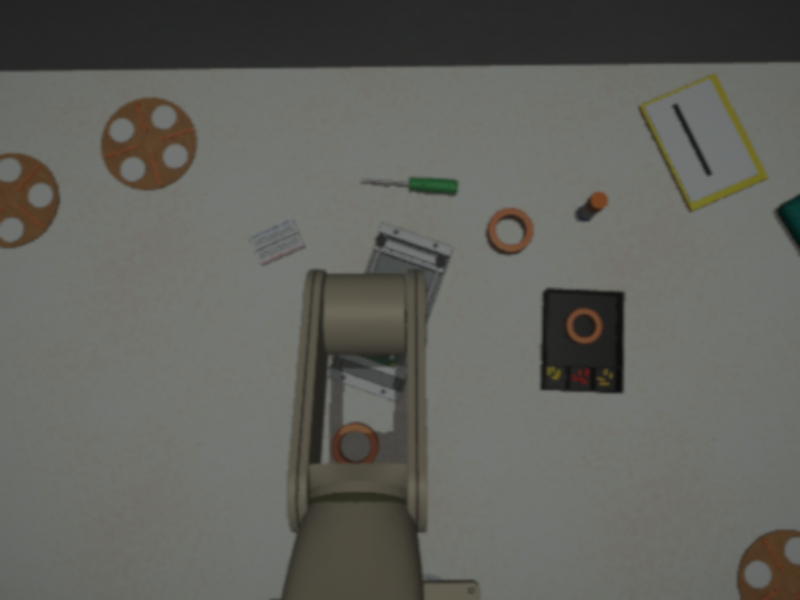

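The tape sits in the bay at (584,326), and the glue stick, breadboard and screwdriver are where they started. The push is steady, so I'm handing in.

```bash
python3 -c "
from h import *
print(job.hand_in());s=sensors.sense();print(s['time'],s['tool_pos'],s['ft_force'])"
```

```text
the job is handed in; nothing more can be done
None
the job is handed in; nothing more can be done
```

The copper tape is in the tray and the board is still held pressed against the sprung jaw. I handed the job in at about 17 s of the 61 s allowed; it gave no verdict, and a final sensor reading after hand-in was refused.

- **Tape:** it lies flat and let go in the large bay, with its centre about 4 mm from the bay's centre. Its top was measured at 27.6–28.7 mm, where 28 is expected.
- **Board on the jaw:** the jaw is pressed back about 7 mm with about 10 N. The board is tilted about 0.9°, turned about 0.4° off square, and about 1 mm off centre, with its underside about 3 mm above the ledge.
- **Steadiness:** the hold stayed put for about 0.7 s before hand-in. In that time the tool crept back about 0.4 mm and the force stayed at about 10 N.
- **Left alone:** the glue stick, breadboard and screwdriver look unmoved in the top view; I checked them by eye, not by measurement.
- **Disagreements:** the top and wrist cameras differed by 1–2 mm, and I worked from the wrist camera near the holder. The wrist view put the resting jaw wall about 0.7 mm from its given place.

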